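# Load the slide carrier from behind the staining jars into the microscope

## Robot

A 6-joint arm with a two-finger parallel gripper is mounted at the origin on the work surface. World frame = base frame: x ahead of the robot, y to its left, z up, the work surface at z = 0. Lengths are in m, angles in rad, forces in N, time in s.
With the tool pointing down it reaches from about 0.3 to 0.95 m from the base axis. Payload 3.1 kg.
Tool frame: the origin (TCP) lies on the mounting face of the last link; the fingertips stand 173 mm ahead of it and the grasp point (between the pads) lies 155 mm ahead of it (r.grip_point_offset is the distance from the TCP to the grasp point, in m); z points along the fingers, y is the direction in which the jaws open and shut (so a half turn about z gives the same grasp; the last joint's range is limited). The gripper opens to 85 mm and grips with 20 to 120 N. Pads are 22 mm wide; open, the fingers measure 114 mm over their backs; the gripper's body (76 mm by 85 mm) begins 54 mm behind the grasp point. The pads swing forward as they close: fully open they stand 13 mm farther back than shut.
Start: joints at [-1.227, 0.308, 1.634, -0, 1.2, -0.07], TCP at [0.251, -0.572, 0.405] pointing down, gripper open.
Joint ranges: [-3.06, 3.06], [-0.79, 1.96], [0.05, 2.63], [-1.19, 4.34], [0.05, 2.64], [-2.94, 2.94]. Speed limits (rad/s): [2.79, 2.79, 3.14, 3.14, 3.14, 3.14].

## Interface

Orientations are given as a rotation vector (axis times angle).
In Python, from plant import sensors, viewer, order, models, r gives the robot as it stands.
- The arm moves only by the shell command python3 -m inch 'ROWS' [FORCE]. ROWS is text: rows parted by semicolons, each of 7 numbers parted by spaces: the turn, a rotation vector about the world's x, y, z in units of 6 degrees (1.0 is 6 degrees), then the shift along the world's x, y, z in units of 40 mm (1.0 is 40 mm), then the closure, from 0 (fully open) to 1 (shut). A call has 1 to 12 rows; each row is the pose to reach, as a shift and turn from the pose commanded when the call began; what a row does not reach only later rows make up. A row lasts 1/10 s, in which the tool goes at most 50 mm and 8.59 degrees, less where a joint would pass 70% of its speed; a pose out of reach is approached as far as the arm can. A call with a gripper value outside its range is refused whole. The fingers move at their own pace and stop on an object; FORCE is the grip in N (left out, the last holds). Time passes only in rows, so rows that repeat a pose let the fingers close. It gives the time, the measured TCP pose, the force and the opening at its end, in the units of the state.
- sensors.state(): the state, without advancing time (a new reading comes with each control period).
- viewer.camera(name): name is "scene" or "top" or "wrist"; returns a dict with "pixels" (480x640x3 uint8, red, green, blue), "range_z" (480x640 float32, m along the optical axis (not along the pixel's ray), 0 where there is no reading), "intrinsics" (3x3 intrinsics, pixels), "dist_coeffs" ([k1, k2, p1, p2, k3] as OpenCV has them; the pictures are not rectified), "world_to_cam" (4x4, takes a point from world to camera coordinates). Camera axes: x right, y up, looking along -z (the intrinsics and any distortion apply to the point x, -y, -z); pixel columns grow to the right and rows downward; lengths in m; the calibration is good to about 2 mm. A picture is of the moment at which its call begins.
- order.sign_off(): hands the job in, once; it reports no verdict.
Trained networks look in the newest picture that a camera, given by its name, has taken for a name from the list of things; names that differ only in an ending like _2 or _b are one class to them, and where a whole thing is asked for, a point or a joint stands for the part that bears it (a point fixed in the world has none). Each returns a list of dicts, best first, with "p" (0 to 1); they miss things now and then, are a little off and sometimes report something else, mostly with a low value. They report only what shows in the picture. A call takes as long as a camera call. They do not tell look-alikes from the thing itself.
- models.cut_out(camera, name): "mask" (480x640 bool, what is visible of it).
- models.spot_point(camera, name): "centre" ([x, y, z] in m, in the coordinates of the camera as it stood for that picture, good to about 4 mm: a listed point, or the origin of a listed thing).
The state is a dict: "t": time; "joint_pos": joint angles; "dq": joint speeds; "effort": joint torques, N m; "tcp_pos": TCP position; "tcp_rot": TCP orientation; "wrist_force": force on the tool from outside, world axes, zero at the start; "ft_torque": the same for the moment, N m; "width": finger opening in m.
Only numpy, scipy, OpenCV 4.12 (cv2) and the standard library are available. Lean on these libraries where they do the work, as an engineer would, in place of code of your own. Each camera call takes 0.05 s, during which the arm holds its last target. There are 200 camera calls.

## Task

The slide carrier lies in the white staining caddy behind three jars: first lift all three jars out and stand them upright in the steel tray, and only then fetch the carrier and slide it in, handle last, under the microscope's objective until the slide is centred below the lens, the carrier lying flat and straight on the stage with its handle sticking out over the stage's open front edge. Then stand each jar back upright in the caddy cell it came from. Do not knock the microscope, tip a jar or shift the small oil bottle or the stack of dishes, and let go of everything at the end.

Things in the scene. Friction and masses are not known exactly. Their poses are not given: they have to be found in the camera images.
- jar_red: Coplin staining jar, upright, pinkish body, RED round lid. 104 mm tall; round foot 46 mm across, 6 mm high; body 40 x 40 mm square up to 78 mm; lid 48 mm across from 78 to 104 mm. Loose, about 0.16 kg. Origin: centre of its underside, z up. Starts in one of the three caddy cells.
- jar_blue: The same jar with a violet body and a BLUE lid; same sizes, origin as jar_red. Jars in the caddy stand 64 mm apart (16 mm gaps): pinch them across the caddy's x, where both sides are free.
- jar_yellow: The same jar with a pale straw body and a YELLOW lid; same sizes, origin as jar_red.
- carrier: Loose slide carrier, 0.09 kg. Origin: underside, below the slide's centre; x along it, away from the handle. 6 mm thick: plate 36 mm wide (y), x -45 to 48 mm, slide on top (to 7 mm); stem 16 mm wide back to x -120 mm, with an orange handle block 16 (x) by 14 mm (y) centred at x -112 mm, 6 to 40 mm up: pinch across y. Starts flat in the caddy, x as the caddy's x, handle close behind the middle jar.
- caddy: White caddy, fixed, 248 x 200 mm, floor 5 mm thick, walls and dividers 4 mm thick, tops 17 mm above the bench. Origin: on the bench near its centre; x from its front (jars) to its back. Jar cells 62 (x) by 60 mm (y) centred at x -86, y -64, 0, 64 mm; behind them the carrier's lane, beside it a green carton (45 mm high, y 37 to 91) and grey box (33 mm high, y -44 to -80), both at x 30 to 114 mm.
- tray: Shallow stainless steel tray, fixed, 130 mm (x) by 225 mm (y), rim 20 mm high, walls 3 mm, floor 3 mm thick: the side area, room for three jars in a row along y. Origin: underside, centre; z up.
- stage: Dark grey microscope stage plate, fixed, 14 mm thick, top face 130 mm above the bench. Origin: on its top face, exactly below the lens. x points in from the open front edge (x -75 mm) towards the microscope's limb; 160 mm wide (y -80 to 80 mm). A steel stop bar 9 mm high crosses it from x 52 mm, 4 mm beyond the end of a centred carrier.
- microscope: White upright microscope, fixed, 0.43 m tall, eyepieces turned to the back. Origin: on the bench below the lens; axes as the stage. The objective's tip (18 mm across; 25 mm from 10 mm up) hangs 17 mm above the stage's top: a carrier on the stage passes with 10 mm to spare. Turret and top arm (220 mm above the bench and up) reach out to x -32 mm, the foot (34 mm high) to x -100 mm.
- oil_bottle: Small amber immersion-oil bottle with a black cap, 26 mm across, 67 mm tall, loose, standing between the caddy and the tray. Leave it alone. Origin: centre of its underside.
- dishes: Stack of three closed Petri dishes, 60 mm across, 48 mm high, loose, standing off to the robot's left behind the middle of the bench, near the microscope. Leave it alone. Origin: centre of its underside.
Mind the look-alikes: they are no part of the job. What is shaped like the jar_yellow but green or orange is not meant.

How it is judged:
On the way, in this order (a step that is already met when the one before it is completed fails the run):
1. all three jars stand upright in the steel tray, the carrier still in the caddy (x of jar_red in the frame of tray between -0.065 and 0.065 m and y of jar_red in the frame of tray between -0.1125 and 0.1125 m and z of each of jar_red, jar_blue, jar_yellow in the frame of tray below 0.012 m and angle between each of jar_red, jar_blue, jar_yellow's own z axis and vertical below 0.1 rad and x of jar_blue in the frame of tray between -0.065 and 0.065 m and y of jar_blue in the frame of tray between -0.1125 and 0.1125 m and x of jar_yellow in the frame of tray between -0.065 and 0.065 m and y of jar_yellow in the frame of tray between -0.1125 and 0.1125 m and distance of carrier from where it was at the start of the episode below 0.03 m), for 0.2 s.
2. the carrier lies flat on the stage with the slide centred under the objective, let go, the jars still in the tray (x of carrier in the frame of stage between -0.01 and 0.01 m and y of carrier in the frame of stage between -0.01 and 0.01 m and z of carrier in the frame of stage between -0.004 and 0.004 m and angle between the x axis of carrier and the x axis of stage, either way round below 0.15 rad and angle between carrier's own z axis and vertical below 0.05 rad and x of jar_red in the frame of tray between -0.065 and 0.065 m and y of jar_red in the frame of tray between -0.1125 and 0.1125 m and z of each of jar_red, jar_blue, jar_yellow in the frame of tray below 0.012 m and angle between each of jar_red, jar_blue, jar_yellow's own z axis and vertical below 0.1 rad and x of jar_blue in the frame of tray between -0.065 and 0.065 m and y of jar_blue in the frame of tray between -0.1125 and 0.1125 m and x of jar_yellow in the frame of tray between -0.065 and 0.065 m and y of jar_yellow in the frame of tray between -0.1125 and 0.1125 m and linear speed of carrier below 0.02 m/s and contact force between carrier and the fingers below 0.2 N), for 0.3 s.
At the end, for the whole second after the job is handed in: Each jar stands upright (within 0.1 rad) and at rest, within 15 mm of where it stood at the start, in its own caddy cell. The carrier lies flat and at rest on the stage, the centre of the slide within 10 mm along and across of the point below the lens, in line with the stage within 0.15 rad (distance of each of jar_red, jar_blue, jar_yellow from where it was at the start of the episode below 0.015 m and angle between each of jar_red, jar_blue, jar_yellow's own z axis and vertical below 0.1 rad and linear speed of each of jar_red, jar_blue, jar_yellow, carrier below 0.02 m/s and x of carrier in the frame of stage between -0.01 and 0.01 m and y of carrier in the frame of stage between -0.01 and 0.01 m and z of carrier in the frame of stage between -0.004 and 0.004 m and angle between the x axis of carrier and the x axis of stage, either way round below 0.15 rad and angle between carrier's own z axis and vertical below 0.05 rad); the robot touches nothing.
It fails at once if the microscope is knocked: more than 6 N on its stand or objective (the stage plate not counted) (contact force between microscope and anything else above 6 N).
It fails at once if a jar is tipped by more than 0.6 rad (angle between any of jar_red, jar_blue, jar_yellow's own z axis and vertical above 0.6 rad).
It fails at once if the oil bottle or the stack of dishes is shifted by more than 20 mm (distance of any of oil_bottle, dishes from where it was at the start of the episode above 0.02 m).
It also fails if it takes over 141 s, if anything falls off the work surface, if the arm or the gripper's body presses on something with over 40 N, if the wrist force passes 120 N, or if a joint passes its speed limit or range.

## Working session

There is one attempt and no reset: what is moved stays moved. The work goes in short steps, Python scripts to look and compute and a shell command to move; the robot and the scene stay as the last step left them, time stands still between calls to the robot, and variables do not carry over. Pictures are saved under pics/ and viewed, about 12 in all and at most 16, crops included, and the job is handed in when it is done.

```bash
ls; mkdir -p pics; python3 - <<'E'
from plant import sensors, viewer, models
import cv2, numpy as np
s=sensors.state(); print(s)
for c in ("scene","top"):
    d=viewer.camera(c); cv2.imwrite(f"pics/{c}0.png",d["pixels"][:,:,::-1])
    print(c,d["intrinsics"],d["dist_coeffs"],d["world_to_cam"])
    W=np.linalg.inv(d["world_to_cam"])
    for n in "jar_red jar_blue jar_yellow carrier caddy tray stage microscope oil_bottle dishes".split():
        for o in models.spot_point(c,n)[:4]:
            p=W@np.r_[o["centre"],1]; print(c,n,round(o["p"],2),p[:3].round(3))
E
```

```text
pics
{'t': 0.0, 'joint_pos': array([-1.22669283e+00,  3.09011138e-01,  1.63521395e+00,  1.60699602e-05,
        1.19972047e+00, -6.97006084e-02]), 'dq': array([ 0.00045584,  0.00044103,  0.00153224, -0.00050438,  0.00199348,
        0.00039351]), 'effort': array([ 1.20606233e-03, -4.15255594e+01, -2.76663762e+01, -4.21937864e-05,
        1.02157291e-02,  1.22135997e-06]), 'tcp_pos': array([ 0.25113884, -0.57184779,  0.40342975]), 'tcp_rot': array([-3.07230758e+00, -6.44886063e-01,  4.81848349e-04]), 'wrist_force': array([0.85692865, 0.71192674, 0.78681352]), 'ft_torque': array([-0.00248876, -0.00119805, -0.07542552]), 'width': 0.08550283380104995}
scene [[465.01644538   0.         326.69005594]
 [  0.         465.01644538 242.73317704]
 [  0.           0.           1.        ]] [0.02185018 0.         0.         0.         0.        ] [[-0.26293784  0.96481093  0.00188838  0.12852032]
 [-0.72094856 -0.19777849  0.66416628  0.31129662]
 [ 0.64116836  0.17327302  0.7475825  -1.29209044]
 [ 0.          0.          0.          1.        ]]
scene jar_red 0.69 [0.486 0.013 0.006]
scene jar_
[... 889 characters left out ...]
3271e-01]
 [-1.68079366e-01  2.17852230e-02  9.85532714e-01 -1.17363083e+00]
 [ 0.00000000e+00  0.00000000e+00  0.00000000e+00  1.00000000e+00]]
top jar_red 0.65 [0.485 0.012 0.009]
top jar_blue 0.94 [0.475 0.075 0.005]
top jar_yellow 0.95 [ 0.494 -0.045  0.007]
top jar_yellow 0.94 [ 0.413 -0.154  0.001]
top jar_yellow 0.7 [ 0.431 -0.239  0.003]
top jar_yellow 0.69 [ 0.359 -0.004  0.   ]
top carrier 0.84 [0.639 0.032 0.007]
top caddy 0.77 [0.563 0.027 0.004]
top tray 0.59 [ 0.579 -0.309  0.001]
top stage 0.6 [0.52  0.387 0.129]
top microscope 0.57 [ 0.52   0.386 -0.002]
top oil_bottle 0.7 [ 0.582 -0.139  0.002]
top oil_bottle 0.22 [ 0.526  0.387 -0.004]
top dishes 0.96 [ 0.694  0.197 -0.002]
```

View pics/top0.png

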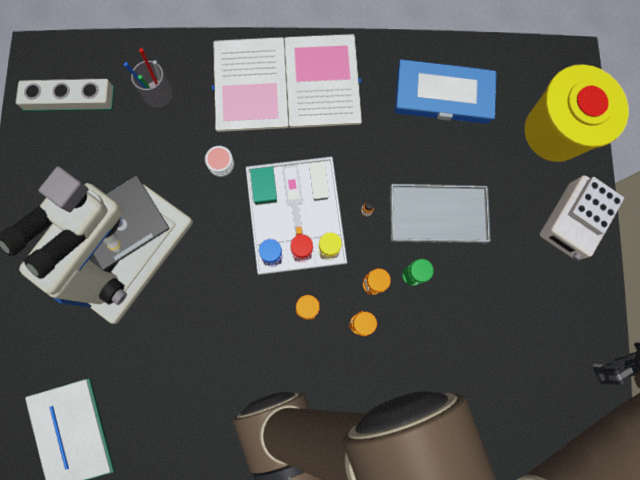

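View pics/scene0.png

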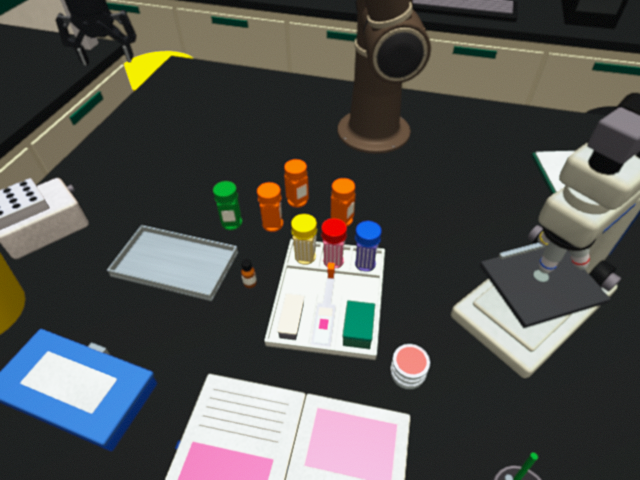

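Top view, caddy jars: blue (270,251), red (301,246), yellow (330,245). The carrier is at (294,200) with its orange handle at (298,231), the tray at (440,213), and the stage at about (130,225) with its open front towards the upper right. Look-alikes to leave alone are the orange jars (307,306), (363,323), (377,281) and the green one (419,271).

Next I measure poses from depth.

```bash
cat > h.py <<'E'
import numpy as np, cv2
from plant import sensors, viewer, models, order, r
def shot(c,save=None):
    d=viewer.camera(c)
    if save: cv2.imwrite(f"pics/{save}.png",d["pixels"][:,:,::-1])
    return d
def cloud(d):
    K,D=d["intrinsics"],np.array(d["dist_coeffs"]); z=d["range_z"]
    v,u=np.mgrid[:480,:640]
    n=cv2.undistortPoints(np.stack([u,v],-1).reshape(-1,1,2).astype(np.float64),K,D).reshape(480,640,2)
    P=np.stack([n[...,0]*z,-n[...,1]*z,-z,np.ones_like(z)],-1)@np.linalg.inv(d["world_to_cam"]).T
    P=P[...,:3]; P[z==0]=np.nan
    return P
def project(d,p):
    q=d["world_to_cam"]@np.r_[p,1]
    return cv2.projectPoints(np.array([[q[0],-q[1],-q[2]]]),np.zeros(3),np.zeros(3),d["intrinsics"],np.array(d["dist_coeffs"]))[0].ravel()
def rect(P):
    (c,s,a)=cv2.minAreaRect((P[:,:2]*1000).astype(np.float32)); return np.round(c,1),np.round(s,1),round(a,1)
E
python3 - <<'E'
from h import *
for c in ("top","scene"):
    d=shot(c); P=cloud(d); hsv=cv2.cvtColor(d["pixels"],cv2.COLOR_RGB2HSV).astype(int)
    H,S,V=hsv[...,0],hsv[...,1],hsv[...,2]; z=P[...,2]
    def reg(x,y,rad,z0,z1,m=True): return (np.hypot(P[...,0]-x,P[...,1]-y)<rad)&(z>z0)&(z<z1)&m
    for n,x,y in (("red",.486,.013),("blue",.475,.076),("yel",.493,-.044)):
        q=P[reg(x,y,.04,.102,.116)&(S>100)]; print(c,n,len(q),rect(q),np.median(q[:,2]).round(4))
    q=P[reg(.52,.387,.13,.122,.137)&(V<120)]; print(c,"stage",len(q),rect(q),np.median(q[:,2]).round(4))
    q=P[reg(.58,-.308,.14,.012,.028)]; print(c,"trayrim",len(q),rect(q))
    q=P[reg(.563,.02,.165,.010,.022)]; print(c,"caddyrim",len(q),rect(q))
    q=P[reg(.53,.015,.03,.036,.055)&(S>130)&(H<20)]; print(c,"handle",len(q),q.size and rect(q),q.size and np.median(q[:,2]).round(4))
    for n in ("carrier","stage"):
        o=models.cut_out(c,n)
        if o:
            m=o[0]["mask"]; q=P[m&(z>0)]; print(c,n,"mask",o[0]["p"],len(q),np.nanmedian(q,0).round(3))
            if n=="carrier":
                q=q[(q[:,2]<.03)]; print(rect(q))
            else:
                q=q[abs(q[:,2]-.13)<.006]; print(rect(q), cv2.boxPoints(cv2.minAreaRect((q[:,:2]*1000).astype(np.float32))))
E
```

```text
top red 391 (array([483.2,   6.4]), array([55.8, 45.3]), 62.9) 0.1095
top blue 382 (array([475.9,  75.6]), array([45.5, 44.4]), 88.9) 0.1093
top yel 418 (array([488.5, -38.7]), array([44.3, 67.4]), 5.6) 0.1094
top stage 2737 (array([516.7, 393.1]), array([143.7, 205.1]), 42.3) 0.13
top trayrim 596 (array([ 576.3, -306.8]), array([225.6, 130.2]), 89.3)
top caddyrim 1906 (array([576.2,  -7.4]), array([248.2, 265.6]), 7.4)
top handle 32 (array([529.4,  16.7]), array([13.4, 11. ]), 0.2) 0.045
top carrier mask 0.96 728 [0.627 0.028 0.012]
(array([612.6,  27.7]), array([153.1,  35. ]), 8.4)
top stage mask 0.88 3134 [0.528 0.36  0.13 ]
(array([529.7, 386.9]), array([137.1, 161.3]), 33.0) [[428.30447 417.2845 ]
 [516.15405 281.94965]
 [631.1599  356.6031 ]
 [543.3103  491.93793]]
scene red 404 (array([485.4,   4.6]), array([62.9, 46.9]), 84.0) 0.1089
scene blue 404 (array([475.7,  78.7]), array([46.1, 48.4]), 65.7) 0.1089
scene yel 407 (array([493.9, -38.1]), array([66.7, 46. ]), 70.9) 0.1089
scene stage 5687 (array([516.8, 410.6]), array([135.9, 214. ]), 33.2) 0.1302
scene trayrim 999 (array([ 548.1, -304.8]), array([227.7, 188.1]), 89.5)
scene caddyrim 2899 (array([574.9,  -8. ]), array([252. , 269.1]), 7.3)
scene handle 60 (array([530.6,  18.8]), array([18.2, 14. ]), 7.3) 0.0441
scene carrier mask 0.57 1145 [0.626 0.03  0.012]
(array([606.7,  29.9]), array([169. ,  36.9]), 8.6)
scene stage mask 0.75 6144 [0.543 0.38  0.13 ]
(array([530.8, 389.1]), array([136.1, 162.4]), 33.4) [[429.263   419.48447]
 [518.56134 283.81418]
 [632.2413  358.63846]
 [542.94293 494.30875]]
```

```bash
python3 - <<'E'
from h import *
d=shot("scene"); 
for p in ([.428,.417,.13],[.516,.282,.13],[.631,.357,.13],[.543,.492,.13]): print(p,project(d,p).round())
a=cv2.resize(d["pixels"][100:400,420:640,::-1],None,fx=1.8,fy=1.8,interpolation=cv2.INTER_CUBIC)
d=shot("top")
for p in ([.428,.417,.13],[.516,.282,.13],[.631,.357,.13],[.543,.492,.13]): print(p,project(d,p).round())
b=cv2.resize(d["pixels"][150:330,0:220,::-1],None,fx=1.8,fy=1.8,interpolation=cv2.INTER_CUBIC)
c=np.zeros((540,800,3),np.uint8); c[:540,:396]=a[:540]; c[:324,400:796]=b
cc=cv2.resize(d["pixels"][150:285,230:360,::-1],None,fx=1.6,fy=1.6); c[324:324+216,400:400+208]=cc
cv2.imwrite("pics/m1.png",c)
E
```

```text
[0.428, 0.417, 0.13] [557. 239.]
[0.516, 0.282, 0.13] [478. 260.]
[0.631, 0.357, 0.13] [524. 325.]
[0.543, 0.492, 0.13] [610. 299.]
[0.428, 0.417, 0.13] [102. 271.]
[0.516, 0.282, 0.13] [169. 228.]
[0.631, 0.357, 0.13] [136. 174.]
[0.543, 0.492, 0.13] [ 70. 215.]
```

View pics/m1.png

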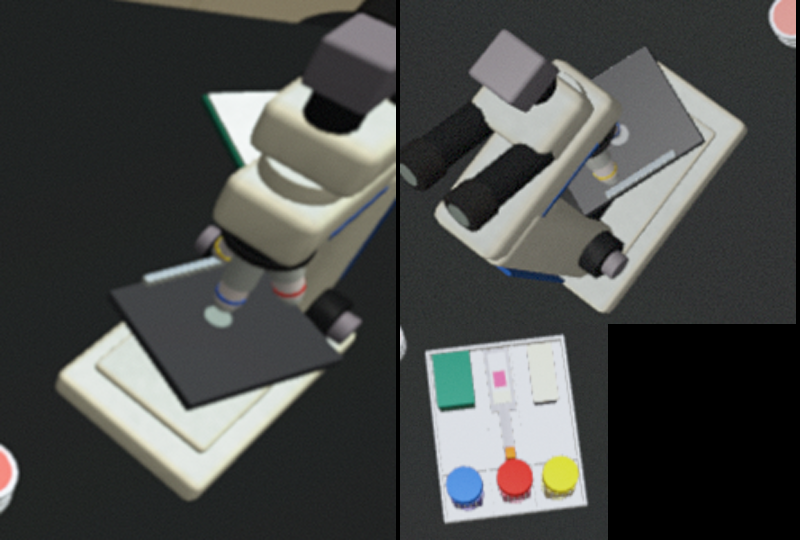

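```bash
python3 - <<'E'
from h import *
for c in ("scene","top"):
    d=shot(c); P=cloud(d); z=P[...,2]; x,y=P[...,0],P[...,1]
    near=np.hypot(x-.52,y-.387)<.25
    S=cv2.cvtColor(d["pixels"],cv2.COLOR_RGB2HSV)[...,1]; V=d["pixels"].max(-1)
    for n,a,b,m in (("foot",.024,.038,True),("bar",.1355,.143,V>110),("stg",.125,.135,V<130)):
        q=P[near&(z>a)&(z<b)&m]; print(c,n,len(q),rect(q) if len(q)>3 else 0, np.median(q,0).round(3) if len(q) else 0)
        if n=="bar": print(np.round(q[::max(1,len(q)//25)],3).tolist())
    # occupancy map, 5mm/px by height
    im=np.zeros((100,100,3),np.uint8); k=near&np.isfinite(z)
    u=((.64-y[k])/.005).astype(int).clip(0,99); v=((.77-x[k])/.005).astype(int).clip(0,99)
    o=np.argsort(z[k]); im[v[o],u[o]]=cv2.applyColorMap((z[k]/.45*255).clip(0,255).astype(np.uint8)[:,None],cv2.COLORMAP_JET)[o,0]
    if c=="scene": A=im
cv2.imwrite("pics/map.png",cv2.resize(np.hstack([A,im]),None,fx=4,fy=4,interpolation=cv2.INTER_NEAREST))
E
```

```text
scene foot 3117 (array([547.1, 367.9]), array([172. , 431.2]), 54.4) [0.582 0.367 0.033]
scene bar 239 (array([464.2, 410.7]), array([ 31.2, 199.8]), 14.1) [0.476 0.357 0.139]
[[0.458, 0.376, 0.139], [0.459, 0.378, 0.139], [0.461, 0.372, 0.137], [0.459, 0.387, 0.138], [0.467, 0.37, 0.139], [0.46, 0.386, 0.136], [0.471, 0.361, 0.139], [0.466, 0.377, 0.138], [0.478, 0.352, 0.141], [0.472, 0.368, 0.14], [0.482, 0.342, 0.139], [0.477, 0.358, 0.139], [0.485, 0.336, 0.138], [0.482, 0.351, 0.14], [0.491, 0.329, 0.14], [0.485, 0.344, 0.139], [0.445, 0.493, 0.139], [0.493, 0.334, 0.141], [0.484, 0.35, 0.136], [0.493, 0.33, 0.138], [0.459, 0.463, 0.14], [0.499, 0.326, 0.14], [0.454, 0.485, 0.139], [0.496, 0.33, 0.136], [0.461, 0.478, 0.142], [0.462, 0.47, 0.138], [0.464, 0.473, 0.139]]
scene stg 5544 (array([504.1, 431.2]), array([136.7, 260.3]), 32.4) [0.543 0.384 0.13 ]
top foot 1997 (array([529.5, 359.3]), array([144.6, 419.1]), 57.0) [0.472 0.339 0.033]
top bar 178 (array([462.6, 389. ]), array([ 56.3, 220.5]), 45.2) [0.477 0.353 0.139]
[[0.543, 0.313, 0.136], [0.502, 0.318, 0.14], [0.499, 0.328, 0.136], [0.496, 0.328, 0.14], [0.494, 0.333, 0.138], [0.492, 0.334, 0.141], [0.49, 0.339, 0.138], [0.488, 0.342, 0.14], [0.486, 0.347, 0.139], [0.484, 0.346, 0.14], [0.482, 0.35, 0.141], [0.48, 0.356, 0.14], [0.477, 0.358, 0.142], [0.475, 0.36, 0.14], [0.476, 0.347, 0.137], [0.473, 0.351, 0.142], [0.472, 0.359, 0.137], [0.469, 0.359, 0.143], [0.467, 0.364, 0.14], [0.466, 0.371, 0.136], [0.463, 0.373, 0.138], [0.461, 0.375, 0.138], [0.459, 0.378, 0.141], [0.457, 0.38, 0.139], [0.453, 0.388, 0.139], [0.378, 0.437, 0.141]]
top stg 2714 (array([497.9, 408.8]), array([144.6, 257.9]), 44.4) [0.535 0.361 0.13 ]
```

View pics/map.png

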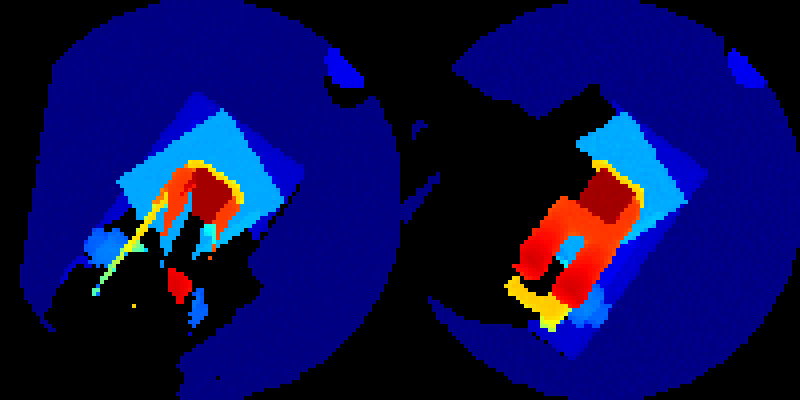

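The stand is turned relative to the stage. The stop bar and stage edges fix the stage's x axis at about 213° world, with the lens at about (0.525, 0.385). The carrier therefore goes in from the +x+y side. Now I refine the lid centres.

```bash
cat >> h.py <<'E'
HUE={"red":lambda H:(H<8)|(H>172),"blue":lambda H:(H>100)&(H<125),"yel":lambda H:(H>25)&(H<35)}
def lids(d,z0=.1,z1=.12):
    P=cloud(d); hsv=cv2.cvtColor(d["pixels"],cv2.COLOR_RGB2HSV).astype(int); out={}
    for n,f in HUE.items():
        m=f(hsv[...,0])&(hsv[...,1]>120)&(P[...,2]>z0)&(P[...,2]<z1)&(np.hypot(P[...,0]-.53,P[...,1]+.1)<.4)
        if m.sum()<20: continue
        k,l,s,c=cv2.connectedComponentsWithStats(m.astype(np.uint8)); i=1+s[1:,4].argmax(); q=P[l==i]
        q=q[abs(q[:,2]-np.median(q[:,2]))<.006]
        cc,rr=cv2.minEnclosingCircle((q[:,:2]*1000).astype(np.float32)); out[n]=(np.round(cc,1),round(rr,1),np.median(q[:,2]).round(4))
    return out
E
python3 - <<'E'
from h import *
for c in ("top","scene"): print(lids(shot(c)))
s=sensors.state(); print(s["t"],s["tcp_pos"],r.grip_point_offset)
E
```

```text
{'red': (array([486.1,  10.8]), 23.6, np.float64(0.1096)), 'blue': (array([474.9,  76. ]), 22.7, np.float64(0.1095)), 'yel': (array([489.4, -49. ]), 23.2, np.float64(0.1095))}
{'red': (array([485.6,  12. ]), 25.1, np.float64(0.109)), 'blue': (array([475.4,  78.4]), 25.5, np.float64(0.1089)), 'yel': (array([490., -47.]), 24.2, np.float64(0.1089))}
1.7 [ 0.25127844 -0.57227378  0.40464339] 0.1547
```

```bash
python3 -m inch '0 0 12.3 6 13.1 -0.1 0;0 0 12.3 6 13.1 -0.1 0;0 0 12.3 6 13.1 -0.1 0;0 0 12.3 6 13.1 -0.1 0;0 0 12.3 6 13.1 -0.1 0;0 0 12.3 6 13.1 -0.1 0;0 0 12.3 6 13.1 -0.1 0;0 0 12.3 6 13.1 -0.1 0;0 0 12.3 6 13.1 -0.1 0;0 0 12.3 6 13.1 -0.1 0;0 0 12.3 6 13.1 -0.1 0;0 0 12.3 6 13.1 -0.1 0'
python3 -m inch '0 0 0 0 0 0 0;0 0 0 0 0 0 0;0 0 0 0 0 0 0'
python3 - <<'E'
from h import *
s=sensors.state(); print(s["joint_pos"].round(3))
d=shot("wrist","w1"); W=np.linalg.inv(d["world_to_cam"]); print(W[:3,3])
print(lids(d))
E
```

```text
t: 2.9
tcp_pos: [0.4922, -0.0451, 0.4011]
tcp_rot: [2.068, 2.365, 0.003]
wrist_force: [0.6, -0.2, 0.0]
width: 0.0857
t: 3.2
tcp_pos: [0.4909, -0.049, 0.4006]
tcp_rot: [2.072, 2.361, -0.001]
wrist_force: [0.3, -0.5, 0.5]
width: 0.0853
[-1.880e-01  5.700e-02  1.940e+00 -1.000e-03  1.145e+00 -3.180e-01]
[0.48171863 0.01857419 0.36928687]
{'red': (array([483.9,  11.8]), 23.2, np.float64(0.1085)), 'blue': (array([473.8,  77.3]), 24.0, np.float64(0.1084)), 'yel': (array([488.1, -48.4]), 24.0, np.float64(0.1085))}
```

```bash
python3 -m inch '0 0 0 -0.05 0 -1.25 0;0 0 0 -0.05 0 -2.5 0;0 0 0 -0.05 0 -3.3 0;0 0 0 -0.05 0 -3.8 0;0 0 0 -0.05 0 -3.8 0;0 0 0 -0.05 0 -3.8 0.8;0 0 0 -0.05 0 -3.8 1;0 0 0 -0.05 0 -3.8 1;0 0 0 -0.05 0 -3.8 1;0 0 0 -0.05 0 -3.8 1;0 0 0 -0.05 0 -3.8 1;0 0 0 -0.05 0 -3.8 1' 50
python3 -m inch '0 0 0 0 0 0.3 1;0 0 0 0 0 0.8 1;0 0 0 0 0 1.6 1;0 0 0 0 0 2.5 1;0 0 0 0 0 3 1;0 0 0 0 0 3 1'
```

```text
t: 4.45
tcp_pos: [0.4902, -0.0486, 0.2507]
tcp_rot: [2.069, 2.36, 0.002]
wrist_force: [-1.0, -0.7, 6.6]
width: 0.0472
t: 5.05
tcp_pos: [0.4908, -0.0484, 0.3732]
tcp_rot: [2.066, 2.356, 0.008]
wrist_force: [0.5, -0.2, -1.9]
width: 0.047
```

```bash
python3 -m inch '0 0 0 0.3 -1 0 1;0 0 0 0.6 -2.2 0 1;0 0 0 0.9 -3.4 0 1;0 0 0 1.2 -4.6 0 1;0 0 0 1.5 -5.8 0 1;0 0 0 1.8 -7 0 1;0 0 0 2.1 -7.8 0 1;0 0 0 2.15 -8.1 0 1;0 0 0 2.15 -8.1 0 1;0 0 0 2.15 -8.1 0 1'
python3 -m inch '0 0 0 0 0 -1 1;0 0 0 0 0 -2 1;0 0 0 0 0 -2.6 1;0 0 0 0 0 -2.9 1;0 0 0 0 0 -3.02 1;0 0 0 0 0 -3.04 1;0 0 0 0 0 -3.04 1'
```

```text
t: 6.05
tcp_pos: [0.5747, -0.3711, 0.3671]
tcp_rot: [-2.069, -2.359, -0.001]
wrist_force: [0.1, -0.2, -1.1]
width: 0.0469
t: 6.75
tcp_pos: [0.5758, -0.3715, 0.2484]
tcp_rot: [2.069, 2.362, 0.001]
wrist_force: [-0.3, 1.3, 0.9]
width: 0.0466
```

```bash
python3 - <<'E'
from h import *
d=shot("scene","s1"); P=cloud(d); print(lids(d)); print(lids(shot("top","t1")))
E
```

```text
{'red': (array([485.3,  13.1]), 24.7, np.float64(0.109)), 'blue': (array([475.5,  78.7]), 24.6, np.float64(0.1089)), 'yel': (array([ 575.2, -370.8]), 27.3, np.float64(0.1067))}
{'red': (array([485.9,  10.8]), 23.4, np.float64(0.1092)), 'blue': (array([475.1,  76.2]), 22.8, np.float64(0.1097)), 'yel': (array([ 585.2, -357.9]), 16.9, np.float64(0.1074))}
```

View pics/s1.png

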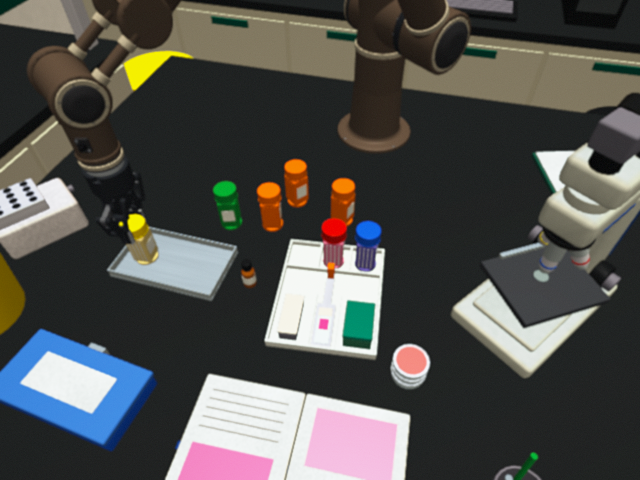

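Yellow stands in the tray at (145,240), with the other two jars untouched. Release and fetch red.

```bash
python3 -m inch '0 0 0 0 0 0 0.5;0 0 0 0 0 0 0;0 0 0 0 0 0 0;0 0 0 0 0 0 0;0 0 0 0 0 1 0;0 0 0 0 0 2 0;0 0 0 0 0 2.7 0;0 0 0 0 0 2.7 0'
python3 -m inch '0 0 0 -0.3 1.2 0 0;0 0 0 -0.6 2.4 0 0;0 0 0 -0.9 3.6 0 0;0 0 0 -1.2 4.8 0 0;0 0 0 -1.5 6 0 0;0 0 0 -1.8 7.2 0 0;0 0 0 -2.1 8.4 0 0;0 0 0 -2.25 9.6 0 0;0 0 0 -2.25 9.6 0 0;0 0 0 -2.25 9.6 0 0;0 0 0 -2.25 9.6 0 0'
```

```text
t: 7.65
tcp_pos: [0.577, -0.3737, 0.3615]
tcp_rot: [2.064, 2.353, 0.001]
wrist_force: [0.2, -0.6, 0.3]
width: 0.0856
t: 8.75
tcp_pos: [0.4854, 0.0111, 0.3545]
tcp_rot: [-2.072, -2.362, 0.001]
wrist_force: [0.7, 0.0, 0.3]
width: 0.0853
```

```bash
python3 -m inch '0 0 0 0 0 -1.1 0;0 0 0 0 0 -2.1 0;0 0 0 0 0 -2.6 0;0 0 0 0 0 -2.65 0;0 0 0 0 0 -2.65 0.8;0 0 0 0 0 -2.65 1;0 0 0 0 0 -2.65 1;0 0 0 0 0 -2.65 1;0 0 0 0 0 -2.65 1;0 0 0 0 0 -2.65 1;0 0 0 0 0 -2.65 1'
python3 -m inch '0 0 0 0 0 0.3 1;0 0 0 0 0 0.8 1;0 0 0 0 0 1.6 1;0 0 0 0 0 2.5 1;0 0 0 0 0 3 1;0 0 0 0 0 3 1'
python3 -m inch '0 0 0 0.3 -1 0 1;0 0 0 0.6 -2.2 0 1;0 0 0 0.9 -3.4 0 1;0 0 0 1.2 -4.6 0 1;0 0 0 1.5 -5.8 0 1;0 0 0 1.9 -7 0 1;0 0 0 2.2 -7.7 0 1;0 0 0 2.3 -7.95 0 1;0 0 0 2.3 -7.95 0 1;0 0 0 2.3 -7.95 0 1'
```

```text
t: 9.85
tcp_pos: [0.4863, 0.0116, 0.2509]
tcp_rot: [2.069, 2.36, 0.003]
wrist_force: [-1.5, -1.4, 7.5]
width: 0.047
t: 10.45
tcp_pos: [0.4866, 0.0119, 0.3733]
tcp_rot: [2.066, 2.357, 0.009]
wrist_force: [0.1, 0.6, -1.4]
width: 0.0472
t: 11.45
tcp_pos: [0.5766, -0.305, 0.3675]
tcp_rot: [-2.068, -2.359, -0.0]
wrist_force: [-0.7, 0.8, -2.3]
width: 0.0473
```

```bash
python3 -m inch '0 0 0 0 0 -1 1;0 0 0 0 0 -2 1;0 0 0 0 0 -2.6 1;0 0 0 0 0 -2.9 1;0 0 0 0 0 -3.02 1;0 0 0 0 0 -3.04 1;0 0 0 0 0 -3.04 1'
python3 -m inch '0 0 0 0 0 0 0.5;0 0 0 0 0 0 0;0 0 0 0 0 0 0;0 0 0 0 0 0 0;0 0 0 0 0 1 0;0 0 0 0 0 2 0;0 0 0 0 0 2.7 0;0 0 0 0 0 2.7 0'
python3 -m inch '0 0 0 -0.3 1.2 0 0;0 0 0 -0.6 2.4 0 0;0 0 0 -0.9 3.6 0 0;0 0 0 -1.2 4.8 0 0;0 0 0 -1.5 6 0 0;0 0 0 -1.8 7.2 0 0;0 0 0 -2.1 8.4 0 0;0 0 0 -2.55 9.55 0 0;0 0 0 -2.55 9.55 0 0;0 0 0 -2.55 9.55 0 0;0 0 0 -2.55 9.55 0 0'
```

```text
t: 12.15
tcp_pos: [0.5778, -0.3056, 0.2487]
tcp_rot: [2.069, 2.362, 0.001]
wrist_force: [0.8, -0.2, -2.2]
width: 0.047
t: 12.95
tcp_pos: [0.5792, -0.3075, 0.362]
tcp_rot: [2.064, 2.353, 0.003]
wrist_force: [0.4, -0.9, 0.1]
width: 0.0853
t: 14.05
tcp_pos: [0.4755, 0.0751, 0.3551]
tcp_rot: [2.072, 2.362, -0.001]
wrist_force: [0.0, -0.9, 0.6]
width: 0.0851
```

```bash
python3 -m inch '0 0 0 0 0 -1.1 0;0 0 0 0 0 -2.1 0;0 0 0 0 0 -2.6 0;0 0 0 0 0 -2.65 0;0 0 0 0 0 -2.65 0.8;0 0 0 0 0 -2.65 1;0 0 0 0 0 -2.65 1;0 0 0 0 0 -2.65 1;0 0 0 0 0 -2.65 1;0 0 0 0 0 -2.65 1;0 0 0 0 0 -2.65 1'
python3 -m inch '0 0 0 0 0 0.3 1;0 0 0 0 0 0.8 1;0 0 0 0 0 1.6 1;0 0 0 0 0 2.5 1;0 0 0 0 0 3 1;0 0 0 0 0 3 1'
```

```text
t: 15.15
tcp_pos: [0.4763, 0.0758, 0.2513]
tcp_rot: [2.069, 2.361, 0.003]
wrist_force: [-1.3, -1.1, 6.2]
width: 0.0471
t: 15.75
tcp_pos: [0.4767, 0.076, 0.3738]
tcp_rot: [2.067, 2.358, 0.01]
wrist_force: [0.9, -1.0, -1.2]
width: 0.0468
```

```bash
python3 -m inch '0 0 0 0.3 -1 0 1;0 0 0 0.6 -2.2 0 1;0 0 0 0.9 -3.4 0 1;0 0 0 1.2 -4.6 0 1;0 0 0 1.5 -5.8 0 1;0 0 0 2 -7 0 1;0 0 0 2.4 -7.7 0 1;0 0 0 2.55 -7.9 0 1;0 0 0 2.55 -7.9 0 1;0 0 0 2.55 -7.9 0 1'
python3 -m inch '0 0 0 0 0 -1 1;0 0 0 0 0 -2 1;0 0 0 0 0 -2.6 1;0 0 0 0 0 -2.9 1;0 0 0 0 0 -3.02 1;0 0 0 0 0 -3.06 1;0 0 0 0 0 -3.06 1'
python3 -m inch '0 0 0 0 0 0 0.5;0 0 0 0 0 0 0;0 0 0 0 0 0 0;0 0 0 0 0 0 0;0 0 0 0 0 1 0;0 0 0 0 0 2 0;0 0 0 0 0 2.7 0;0 0 0 0 0 2.7 0'
python3 - <<'E'
from h import *
for c in("scene","top"):
  d=shot(c); print(lids(d)); P=cloud(d);H=cv2.cvtColor(d["pixels"],cv2.COLOR_RGB2HSV).astype(int); z=P[...,2]
  m=(np.hypot(P[...,0]-.53,P[...,1]-.017)<.03)&(z>.03)&(z<.055)&(H[...,1]>130)&(H[...,0]<22)
  q=P[m]; print("handle",len(q),rect(q[q[:,2]>.042]),q[:,2].max())
E
```

```text
t: 16.75
tcp_pos: [0.5765, -0.2392, 0.3679]
tcp_rot: [-2.068, -2.36, 0.001]
wrist_force: [0.5, 0.4, -0.6]
width: 0.0467
t: 17.45
tcp_pos: [0.5774, -0.2394, 0.249]
tcp_rot: [2.069, 2.363, 0.0]
wrist_force: [-2.4, 1.2, 2.1]
width: 0.0467
t: 18.25
tcp_pos: [0.5793, -0.2413, 0.3609]
tcp_rot: [2.064, 2.354, 0.005]
wrist_force: [0.0, -0.4, -0.6]
width: 0.0853
{'red': (array([ 577.6, -302.6]), 25.2, np.float64(0.1068)), 'blue': (array([ 577.4, -236.5]), 25.4, np.float64(0.1067)), 'yel': (array([ 576.6, -369.5]), 25.1, np.float64(0.1067))}
handle 56 (array([530. ,  18.9]), array([14.7,  9.9]), 14.5) 0.047564555596035674
{}
handle 38 (array([529.4,  16.7]), array([13., 11.]), 0.2) 0.04937307045112371
```

```bash
python3 -m inch '0 0 2 -0.2 1 0 0;0 0 4 -0.4 2 0 0;0 0 6 -0.6 3 0 0;0 0 8 -0.8 4 0 0;0 0 10 -1 5 0 0;0 0 12 -1.2 6 0 0;0 0 15 -1.2 6.45 0 0;0 0 15 -1.2 6.45 0 0;0 0 15 -1.2 6.45 0 0;0 0 15 -1.2 6.45 0 0;0 0 15 -1.2 6.45 0 0;0 0 15 -1.2 6.45 0 0'
python3 - <<'E'
from h import *
s=sensors.state(); print(s["joint_pos"].round(2),s["tcp_pos"],s["tcp_rot"])
d=shot("wrist","w2"); P=cloud(d);H=cv2.cvtColor(d["pixels"],cv2.COLOR_RGB2HSV).astype(int); z=P[...,2]
m=(np.hypot(P[...,0]-.53,P[...,1]-.017)<.03)&(z>.03)&(z<.055)&(H[...,1]>130)&(H[...,0]<22)
q=P[m]; print("handle",len(q),len(q)>5 and rect(q[q[:,2]>.042]))
for o in models.cut_out("wrist","carrier")[:1]:
    q=P[o["mask"]]; q=q[(q[:,2]<.02)]; print(o["p"],len(q),rect(q))
E
```

```text
t: 19.55
tcp_pos: [0.5284, 0.0178, 0.3527]
tcp_rot: [0.205, -3.13, -0.001]
wrist_force: [-0.2, 0.1, 0.1]
width: 0.0853
[-0.05  0.18  1.9   0.    1.06 -1.75] [0.52836122 0.01782413 0.35271113] [ 2.05188922e-01 -3.13048679e+00 -8.07839324e-04]
handle 350 (array([527.6,  17.8]), array([15.3, 11.5]), 7.7)
0.71 4465 (array([605.1,  28.1]), array([171.7,  37.8]), 8.5)
```

View pics/w2.png

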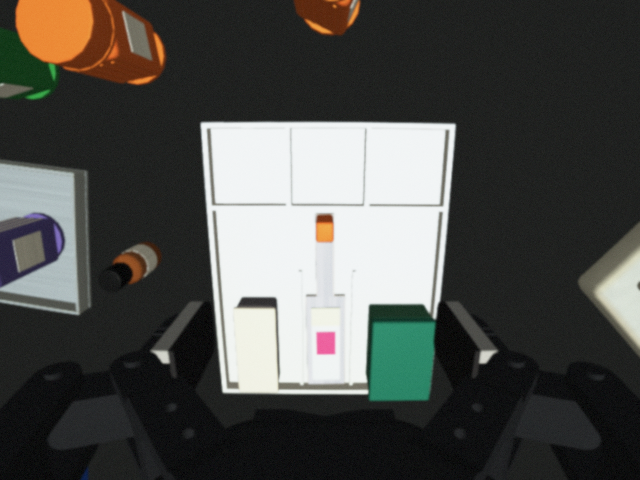

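```bash
python3 -m inch '0 0 0 0 0 -1.2 0;0 0 0 0 0 -2.4 0;0 0 0 0 0 -3.4 0;0 0 0 0 0 -3.9 0;0 0 0 0 0 -4.08 0;0 0 0 0 0 -4.08 0.5;0 0 0 0 0 -4.08 0.8;0 0 0 0 0 -4.08 1;0 0 0 0 0 -4.08 1;0 0 0 0 0 -4.08 1;0 0 0 0 0 -4.08 1;0 0 0 0 0 -4.08 1' 90
python3 -m inch '0 0 0 0 0 0 1;0 0 0 0 0 0 1;0 0 0 0 0 0.2 1;0 0 0 0 0 0.5 1;0 0 0 0 0 1 1;0 0 0 0 0 1.8 1;0 0 0 0 0 2.7 1;0 0 0 0 0 3.4 1;0 0 0 0 0 3.7 1;0 0 0 0 0 3.7 1;0 0 0 0 0 3.7 1'
python3 - <<'E'
from h import *
d=shot("wrist","w3"); P=cloud(d)
s=sensors.state(); print(s["tcp_pos"],s["tcp_rot"],s["width"])
for o in models.cut_out("wrist","carrier")[:1]:
    q=P[o["mask"]]; g=np.median(q[:,2]); q=q[np.abs(q[:,2]-g)<.025]; print(o["p"],len(q),rect(q)); A=np.c_[q[:,:2],np.ones(len(q))]; print("plane",np.linalg.lstsq(A,q[:,2],rcond=None)[0],g)
E
```

```text
t: 20.85
tcp_pos: [0.5301, 0.0178, 0.1933]
tcp_rot: [-0.206, 3.133, -0.0]
wrist_force: [-1.4, 0.2, 5.8]
width: 0.0121
t: 21.95
tcp_pos: [0.5286, 0.0177, 0.339]
tcp_rot: [0.206, -3.133, -0.0]
wrist_force: [-0.5, -0.4, -1.3]
width: 0.0122
[0.52831122 0.01774379 0.33816269] [ 2.05350766e-01 -3.13146589e+00 -5.95046476e-04] 0.012054029934060812
0.79 0 (array([0., 0.]), array([0., 0.]), 0.0)
plane [0. 0. 0.] nan
```

View pics/w3.png

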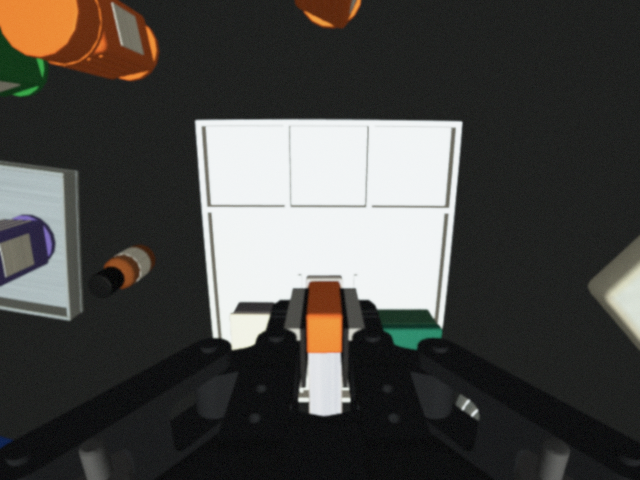

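```bash
python3 -m inch '0 0 -0.7 0 0 0.1 1;0 0 -1.8 0 0 0.2 1;0 0 -3.2 0 0 0.3 1;0 0 -4.6 0 0 0.3 1;0 0 -6 0 0 0.3 1;0 0 -7.4 0 0 0.3 1;0 0 -8.8 0 0 0.3 1;0 0 -10.2 0 0 0.3 1;0 0 -11.6 0 0 0.3 1;0 0 -13 0 0 0.3 1;0 0 -14.4 0 0 0.3 1;0 0 -15.8 0 0 0.3 1'
python3 -m inch '0 0 -1.4 0 0 0 1;0 0 -2.8 0.3 0.4 0 1;0 0 -4.2 0.8 1.1 0 1;0 0 -5.6 1.4 2 0 1;0 0 -7 2 2.9 0 1;0 0 -8.4 2.6 3.8 0 1;0 0 -9.5 3.2 4.7 0 1;0 0 -9.95 3.8 5.6 0 1;0 0 -9.95 4.5 6.5 0 1;0 0 -9.95 5.2 7.4 0 1;0 0 -9.95 5.6 8 0 1;0 0 -9.95 5.8 8.3 0 1'
python3 -m inch '0 0 0 0 0 0 1;0 0 0 -0.2 0.6 0 1;0 0 0 -0.5 1.5 0 1;0 0 0 -0.8 2.4 0 1;0 0 0 -1.05 3.3 0 1;0 0 0 -1.2 3.8 0 1;0 0 0 -1.22 3.9 0 1;0 0 0 -1.22 3.9 0 1;0 0 0 -1.22 3.9 0 1;0 0 0 -1.22 3.9 0 1'
python3 - <<'E'
from h import *
s=sensors.state(); print(s["joint_pos"].round(2))
for c in ("scene","top"):
    d=shot(c,"c_"+c); P=cloud(d); z=P[...,2]
    for o in models.cut_out(c,"carrier")[:1]:
        q=P[o["mask"]&(z>.145)]; g=np.median(q[:,2]); k=q[np.abs(q[:,2]-g)<.02]; print(c,o["p"],len(q),g,rect(k)); A=np.c_[k[:,:2],np.ones(len(k))]; print("plane",np.linalg.lstsq(A,k[:,2],rcond=None)[0].round(4))
a=cv2.imread("pics/c_scene.png")[130:430,300:640]; b=cv2.imread("pics/c_top.png")[60:330,0:270]
o=np.zeros((480,800,3),np.uint8); o[:353,:400]=cv2.resize(a,(400,353)); o[:400,400:800]=cv2.resize(b,(400,400)); cv2.imwrite("pics/c.png",o)
E
```

```text
t: 23.25
tcp_pos: [0.5286, 0.0178, 0.3497]
tcp_rot: [-2.173, -2.264, 0.004]
wrist_force: [0.3, 0.3, -0.7]
width: 0.0119
t: 24.45
tcp_pos: [0.7616, 0.3524, 0.3477]
tcp_rot: [-3.011, -0.895, 0.005]
wrist_force: [0.5, 0.7, -0.7]
width: 0.0121
t: 25.45
tcp_pos: [0.7137, 0.5034, 0.3519]
tcp_rot: [3.012, 0.889, -0.0]
wrist_force: [0.2, 0.3, -1.4]
width: 0.0123
[ 0.56  0.85  0.91 -0.    1.38  1.56]
scene 0.78 1861 0.1696584818528879 (array([644.3, 457.6]), array([146.7,  40. ]), 32.0)
plane [-0.0264  0.037   0.1697]
top 0.71 946 0.1702127957359192 (array([647.7, 457.9]), array([156.2,  36.3]), 35.0)
plane [-0.0062  0.0226  0.164 ]
```

View pics/c.png

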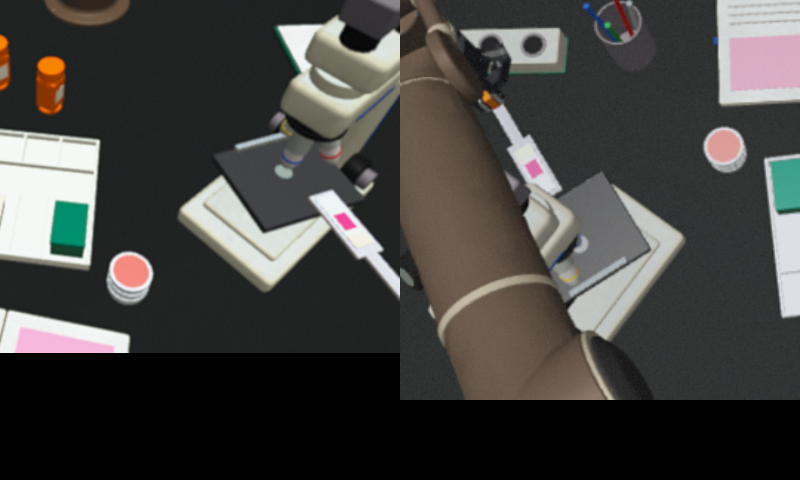

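```bash
python3 - <<'E'
from h import *
d=shot("top"); P=cloud(d); z=P[...,2]
a=np.arctan2(.5034,.7137); u=np.array([np.cos(a),np.sin(a)]); n=np.array([-u[1],u[0]])
R=P[...,:2]@u; L=P[...,:2]@n
for r0 in np.arange(.2,.8,.05):
    m=(abs(R-r0)<.01)&(z>.44)&(abs(L)<.2)
    if m.sum()>5: print(round(r0,2),m.sum(),"top",np.percentile(z[m],98).round(3),"lat",np.percentile(L[m],[2,98]).round(3),"z at edges",z[m].min().round(3))
m=(z>.36)&(z<.445)&(np.hypot(P[...,0]-.45,P[...,1]-.45)<.2); print("scope top",np.nanpercentile(z[m],[50,99]) if m.any() else 0)
d=shot("scene"); P=cloud(d); z=P[...,2]; m=(z>.30)&(z<.47)&(np.hypot(P[...,0]-.45,P[...,1]-.45)<.2); q=P[m]; print(len(q)); 
print((q[:,:2]@u).min(),(q[:,:2]@u).max(),(q[:,:2]@n).min(),(q[:,:2]@n).max(),q[:,2].max())
E
```

```text
0.2 6 top 0.491 lat [0.1   0.103] z at edges 0.475
0.25 663 top 0.585 lat [0.099 0.128] z at edges 0.504
0.3 1451 top 0.631 lat [0.097 0.163] z at edges 0.544
0.35 4055 top 0.685 lat [-0.049  0.136] z at edges 0.607
0.4 2410 top 0.68 lat [-0.044  0.108] z at edges 0.614
0.45 1365 top 0.658 lat [-0.028  0.057] z at edges 0.594
0.5 1221 top 0.643 lat [-0.03   0.054] z at edges 0.577
0.55 1095 top 0.628 lat [-0.033  0.051] z at edges 0.567
0.6 924 top 0.613 lat [-0.035  0.043] z at edges 0.545
0.65 621 top 0.597 lat [-0.036  0.019] z at edges 0.53
0.7 696 top 0.577 lat [-0.049  0.002] z at edges 0.495
0.75 160 top 0.561 lat [-0.052 -0.014] z at edges 0.497
0.8 124 top 0.522 lat [-0.054 -0.037] z at edges 0.509
scope top [0.39600232 0.434521  ]
6842
0.5602364426923718 0.6947587690690042 -0.022888595526271985 0.15744346592528038 0.43574896759034265
```

```bash
python3 -m inch '0 0 0 0 0.03 -0.2 1;0 0 0 -0.03 0.06 -0.45 1;0 0 0 -0.05 0.08 -0.65 1;0 0 0 -0.05 0.08 -0.72 1;0 0 0 -0.05 0.08 -0.72 1;0 0 0 -0.05 0.08 -0.72 1'
python3 - <<'E'
from h import *
for c in ("scene","top"):
    d=shot(c); P=cloud(d); z=P[...,2]
    if c=="scene":
        for a,b in ((.15,.2),(.2,.25),(.25,.32),(.32,.38),(.38,.44)):
            q=P[(z>a)&(z<b)&(np.hypot(P[...,0]-.5,P[...,1]-.42)<.13)]
            if len(q): D=np.hypot(q[:,0]-.617,q[:,1]-.447); print(a,b,len(q),np.percentile(D,[0,1]).round(3),q[D.argmin()].round(3))
    for o in models.cut_out(c,"carrier")[:1]:
        q=P[o["mask"]&(z>.12)]; g=np.median(q[:,2]); k=q[np.abs(q[:,2]-g)<.01]; R=rect(k); print(c,o["p"],len(q),g,R)
        v=R[0]/1000-[.5248,.3845]; print("lat",v@[-.545,.839],"along",v@[.839,.545])
s=sensors.state(); v=s["tcp_pos"][:2]-[.5248,.3845]; print("tcp",s["tcp_pos"],v@[-.545,.839],v@[.839,.545])
E
```

```text
t: 26.35
tcp_pos: [0.7105, 0.509, 0.323]
tcp_rot: [3.012, 0.893, 0.0]
wrist_force: [0.1, 0.5, -0.5]
width: 0.0123
0.15 0.2 1113 [0.094 0.096] [0.524 0.431 0.18 ]
0.2 0.25 886 [0.079 0.08 ] [0.548 0.408 0.234]
0.25 0.32 3038 [0.068 0.069] [0.566 0.403 0.263]
0.32 0.38 3336 [0.068 0.069] [0.559 0.411 0.332]
0.38 0.44 2662 [0.082 0.083] [0.555 0.393 0.425]
scene 0.76 1936 0.14061994336263317 (array([646. , 462.2]), array([162.8,  44.8]), 28.2)
lat -0.0008636999999999975 along 0.14403329999999998
top 0.81 849 0.14175972816712457 (array([643.2, 462.1]), array([155.9,  37.3]), 35.7)
lat 0.0005784000000000252 along 0.14162959999999997
tcp [0.7106998  0.50897997 0.32401193] 0.003123305909514895 0.22381151810209302
```

```bash
python3 -m inch '0 0 0 -0.15 -0.1 0 1;0 0 0 -0.4 -0.26 0 1;0 0 0 -0.65 -0.42 0 1;0 0 0 -0.9 -0.58 0 1;0 0 0 -1.15 -0.74 0 1;0 0 0 -1.4 -0.91 0 1;0 0 0 -1.65 -1.07 0 1;0 0 0 -1.9 -1.23 0 1;0 0 0 -2.0 -1.3 0 1;0 0 0 -2.05 -1.33 0 1;0 0 0 -2.05 -1.33 0 1;0 0 0 -2.05 -1.33 0 1'
cat > chk.py <<'E'
from h import *
import sys
for c in ("scene","top"):
    d=shot(c,sys.argv[1]+c); P=cloud(d); z=P[...,2]
    for o in models.cut_out(c,"carrier")[:1]:
        q=P[o["mask"]&(z>.12)]; g=np.median(q[:,2]); k=q[np.abs(q[:,2]-g)<.008]; R=rect(k)
        X=(k[:,:2]-[.5248,.3845])@np.array([[-.839,-.545],[-.545,.839]]).T
        print(c,round(o["p"],2),len(q),g.round(4),R,"x range",np.percentile(X[:,0],[1,99]).round(4))
        for a in(-.1,-.07,-.035,-.02,.02,.03):
            e=X[abs(X[:,0]-a)<.006,1]
            if len(e)>10: print("  at x",a,"y",np.percentile(e,[3,97]).round(4))
    print([ (round(o["p"],2),(np.linalg.inv(d["world_to_cam"])@np.r_[o["centre"],1])[:3].round(4)) for o in models.spot_point(c,"carrier")[:2]])
s=sensors.state(); v=s["tcp_pos"][:2]-[.5248,.3845]; print("tcp",s["tcp_pos"],v@[-.545,.839],v@[.839,.545])
b=cv2.imread(f"pics/{sys.argv[1]}scene.png")[170:380,400:640]; cv2.imwrite(f"pics/{sys.argv[1]}.png",cv2.resize(b,None,fx=3,fy=2.8)[:600])
E
python3 chk.py i1
```

```text
t: 27.75
tcp_pos: [0.6288, 0.4559, 0.3233]
tcp_rot: [-3.012, -0.892, -0.001]
wrist_force: [0.2, 0.4, -0.6]
width: 0.0122
scene 0.93 1315 0.1411 (array([568.5, 415.5]), array([167.5,  39. ]), 35.5) x range [-0.1365  0.0278]
  at x -0.1 y [-0.0059  0.0081]
  at x -0.07 y [-0.0052  0.0098]
  at x -0.035 y [-0.016   0.0194]
  at x -0.02 y [-0.0159  0.0167]
  at x 0.02 y [-0.0166  0.0062]
  at x 0.03 y [-0.016   0.0102]
[(0.94, array([0.5312, 0.3929, 0.1354])), (0.64, array([ 5.766e-01, -3.035e-01,  3.000e-04]))]
top 0.78 345 0.141 (array([565. , 405.2]), array([152.1,  31.8]), 30.3) x range [-0.1201  0.0301]
  at x -0.1 y [-0.0075  0.0039]
  at x 0.02 y [-0.0167  0.0133]
  at x 0.03 y [-0.016  0.014]
[(0.76, array([0.5408, 0.3881, 0.1344])), (0.31, array([ 0.5208,  0.3826, -0.0019]))]
tcp [0.62864548 0.45581583 0.3228848 ] 0.003238193976204906 0.12599348079543835
```

View pics/i1.png

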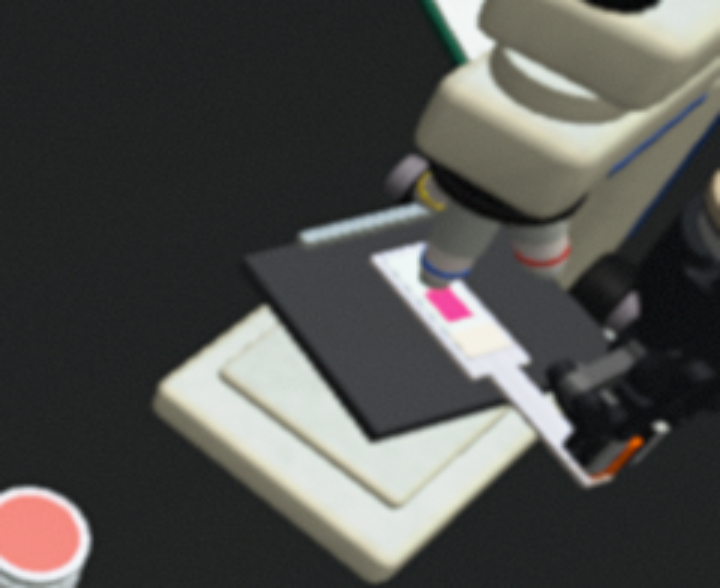

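```bash
python3 -m inch '0 0 0 -0.12 -0.08 0 1;0 0 0 -0.25 -0.16 0 1;0 0 0 -0.32 -0.2 0 1;0 0 0 -0.32 -0.2 0 1;0 0 0 -0.32 -0.2 0 1;0 0 0 -0.32 -0.2 -0.04 1;0 0 0 -0.32 -0.2 -0.08 1;0 0 0 -0.32 -0.2 -0.1 1;0 0 0 -0.32 -0.2 -0.1 1;0 0 0 -0.32 -0.2 -0.1 1'
python3 chk.py i2
```

```text
t: 29.05
tcp_pos: [0.6157, 0.4477, 0.3189]
tcp_rot: [3.012, 0.893, -0.0]
wrist_force: [0.5, -0.4, -0.9]
width: 0.0122
scene 0.95 1199 0.1368 (array([544.8, 401.6]), array([153.4,  42.3]), 32.5) x range [-0.0937  0.0446]
  at x -0.1 y [-0.0052 -0.0015]
  at x -0.07 y [-0.005   0.0104]
  at x -0.035 y [-0.0158  0.0193]
  at x -0.02 y [-0.016   0.0192]
  at x 0.02 y [-0.0158  0.0083]
  at x 0.03 y [-0.0158  0.0142]
[(0.66, array([0.5192, 0.3835, 0.1293])), (0.38, array([ 0.5758, -0.3047, -0.0023]))]
top 0.83 449 0.1372 (array([549.4, 401.5]), array([154.2,  35. ]), 34.7) x range [-0.1057  0.0464]
  at x -0.1 y [-0.0077  0.0041]
  at x 0.02 y [-0.0168  0.0145]
  at x 0.03 y [-0.0179  0.0157]
[(0.69, array([0.5254, 0.385 , 0.1324]))]
tcp [0.615701   0.44773435 0.31910429] 0.003512572901055675 0.11072866184609563
```

```bash
python3 -m inch '0 0 0 0 0 -0.02 1;0 0 0 0 0 -0.035 1;0 0 0 0 0 -0.035 1;0 0 0 0 0 -0.035 0.9;0 0 0 0 0 -0.035 0.7;0 0 0 0 0 -0.035 0.4;0 0 0 0 0 -0.035 0;0 0 0 0 0 -0.035 0;0 0 0 0 0 -0.035 0;0 0 0 0 0 -0.035 0'
python3 -m inch '0 0 0 0 0 0.3 0;0 0 0 0 0 0.8 0;0 0 0 0 0 1.3 0;0 0 0 0 0 1.6 0;0 0 0 0 0 1.6 0;0 0 0 0 0 1.6 0;0 0 0 0.5 0.33 1.6 0;0 0 0 1.3 0.85 1.6 0;0 0 0 2 1.3 1.6 0;0 0 0 2 1.3 1.6 0;0 0 0 2 1.3 1.6 0'
python3 chk.py i3
```

```text
t: 30.35
tcp_pos: [0.6157, 0.4477, 0.3175]
tcp_rot: [3.012, 0.892, -0.0]
wrist_force: [0.3, -0.1, -0.5]
width: 0.0854
t: 31.45
tcp_pos: [0.6955, 0.4995, 0.3778]
tcp_rot: [3.011, 0.892, -0.008]
wrist_force: [-0.4, -0.1, 1.2]
width: 0.0854
scene 0.57 1711 0.1368 (array([552. , 408.1]), array([172.9,  44.8]), 33.2) x range [-0.1212  0.0451]
  at x -0.1 y [-0.0056  0.0083]
  at x -0.07 y [-0.0048  0.0112]
  at x -0.035 y [-0.0158  0.0207]
  at x -0.02 y [-0.016   0.0194]
  at x 0.02 y [-0.0158  0.008 ]
  at x 0.03 y [-0.0163  0.0144]
[(0.98, array([0.52  , 0.3842, 0.1326]))]
top 0.65 595 0.1373 (array([552.7, 406.5]), array([167.5,  37.6]), 36.7) x range [-0.1124  0.0467]
  at x -0.1 y [-0.008   0.0051]
  at x 0.02 y [-0.0172  0.0154]
  at x 0.03 y [-0.0188  0.0157]
[(0.83, array([0.5255, 0.3833, 0.1279]))]
tcp [0.69508567 0.49945542 0.38295175] 0.0036419068374501378 0.20552038153935978
```

View pics/i3.png

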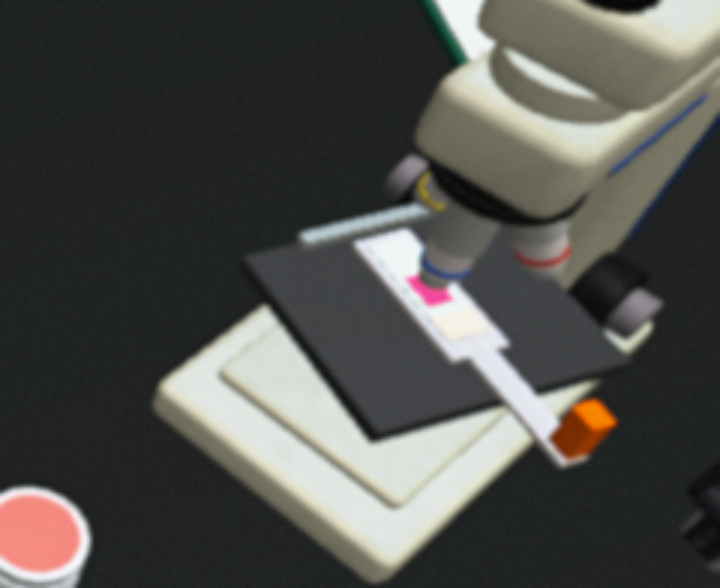

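```bash
python3 -m inch '0 0 0 0 -1 0.1 0;0 0 0 0 -2.2 0.1 0;0 0 0 -0.2 -3.4 0.1 0;0 0 1 -0.5 -4.6 0.1 0;0 0 2.3 -0.8 -5.8 0.1 0;0 0 3.6 -1.1 -7 0.1 0;0 0 4.9 -1.4 -8.2 0.1 0;0 0 6.2 -1.7 -9.4 0.1 0;0 0 7.5 -2 -10.6 0.1 0;0 0 8.8 -2.3 -11.8 0.1 0;0 0 10 -2.6 -13 0.1 0;0 0 10.75 -2.8 -14.2 0.1 0'
python3 -m inch '0 0 0 -0.1 -1.2 0 0;0 0 0 -0.15 -2.4 0 0;0 0 0 -0.15 -3.6 0 0;0 0 0 -0.15 -4.3 0 0;0 0 0 -0.15 -4.3 0 0;0 0 0 -0.15 -4.3 0 0;0 0 0 -0.15 -4.3 0 0'
python3 - <<'E'
from h import *
print(sensors.state()["joint_pos"].round(2)); print(lids(shot("wrist")),lids(shot("scene")))
E
```

```text
t: 32.95
tcp_pos: [0.582, -0.0698, 0.3868]
tcp_rot: [2.065, 2.365, 0.001]
wrist_force: [1.5, -0.5, -0.1]
width: 0.0855
t: 33.65
tcp_pos: [0.5774, -0.2391, 0.386]
tcp_rot: [-2.07, -2.363, -0.001]
wrist_force: [0.1, 0.2, 0.1]
width: 0.0855
[-0.46  0.33  1.65  0.    1.17 -0.59]
{'red': (array([ 576.2, -304.9]), 24.1, np.float64(0.1065)), 'blue': (array([ 575.3, -237.3]), 23.8, np.float64(0.1065)), 'yel': (array([ 574.7, -370.4]), 23.7, np.float64(0.1066))} {'red': (array([ 577.6, -303.8]), 25.4, np.float64(0.1067)), 'blue': (array([ 577.7, -235.8]), 24.8, np.float64(0.1068)), 'yel': (array([ 575.9, -368.5]), 25.0, np.float64(0.1066))}
```

```bash
python3 -m inch '0 0 0 0 0 -1.2 0;0 0 0 0 0 -2.4 0;0 0 0 0 0 -3.1 0;0 0 0 0 0 -3.4 0;0 0 0 0 0 -3.4 0;0 0 0 0 0 -3.4 0.8;0 0 0 0 0 -3.4 1;0 0 0 0 0 -3.4 1;0 0 0 0 0 -3.4 1;0 0 0 0 0 -3.4 1;0 0 0 0 0 -3.4 1;0 0 0 0 0 -3.4 1' 50
python3 -m inch '0 0 0 0 0 0.3 1;0 0 0 0 0 0.8 1;0 0 0 0 0 1.6 1;0 0 0 0 0 2.5 1;0 0 0 0 0 3 1;0 0 0 0 0 3 1'
python3 -m inch '0 0 0 -0.3 1 0 1;0 0 0 -0.6 2.2 0 1;0 0 0 -0.9 3.4 0 1;0 0 0 -1.2 4.6 0 1;0 0 0 -1.5 5.8 0 1;0 0 0 -2 7 0 1;0 0 0 -2.4 7.7 0 1;0 0 0 -2.53 7.87 0 1;0 0 0 -2.53 7.87 0 1;0 0 0 -2.53 7.87 0 1'
python3 -m inch '0 0 0 0 0 -1 1;0 0 0 0 0 -2 1;0 0 0 0 0 -2.5 1;0 0 0 0 0 -2.8 1;0 0 0 0 0 -2.9 1;0 0 0 0 0 -2.94 1;0 0 0 0 0 -2.94 1'
```

```text
t: 34.95
tcp_pos: [0.5786, -0.2409, 0.2524]
tcp_rot: [2.069, 2.359, 0.002]
wrist_force: [-1.6, 0.3, 6.8]
width: 0.0468
t: 35.55
tcp_pos: [0.579, -0.2409, 0.3749]
tcp_rot: [2.065, 2.355, 0.004]
wrist_force: [0.1, -0.0, -1.4]
width: 0.0463
t: 36.55
tcp_pos: [0.4767, 0.0739, 0.3693]
tcp_rot: [2.071, 2.362, -0.001]
wrist_force: [0.1, -1.2, -1.3]
width: 0.0469
t: 37.25
tcp_pos: [0.4767, 0.0733, 0.2539]
tcp_rot: [-2.071, -2.36, 0.006]
wrist_force: [-4.8, -2.0, 10.0]
width: 0.0463
```

```bash
python3 -m inch '0 0 0 0 0 0.04 1;0 0 0 0 0 0.04 0.5;0 0 0 0 0 0.04 0;0 0 0 0 0 0.04 0;0 0 0 0 0 0.04 0;0 0 0 0 0 1 0;0 0 0 0 0 2 0;0 0 0 0 0 2.7 0;0 0 0 0 0 2.7 0'
python3 - <<'E'
from h import *
print(lids(shot("wrist")),lids(shot("scene","b1")))
E
```

```text
t: 38.15
tcp_pos: [0.4786, 0.0748, 0.3649]
tcp_rot: [2.066, 2.357, 0.011]
wrist_force: [0.1, 0.2, 0.6]
width: 0.0857
{'blue': (array([475.4,  79.2]), 23.3, np.float64(0.1086))} {'red': (array([ 577.6, -303.2]), 24.7, np.float64(0.1066)), 'blue': (array([478.5,  78.5]), 25.0, np.float64(0.1091)), 'yel': (array([ 575.6, -369.3]), 25.0, np.float64(0.1067))}
```

```bash
python3 -m inch '0 0 0 0.3 -1.2 0 0;0 0 0 0.6 -2.4 0 0;0 0 0 0.9 -3.6 0 0;0 0 0 1.2 -4.8 0 0;0 0 0 1.5 -6 0 0;0 0 0 1.8 -7.2 0 0;0 0 0 2.1 -8.4 0 0;0 0 0 2.5 -9.48 0 0;0 0 0 2.5 -9.48 0 0;0 0 0 2.5 -9.48 0 0;0 0 0 2.5 -9.48 0 0'
python3 -m inch '0 0 0 0 0 -1.1 0;0 0 0 0 0 -2.1 0;0 0 0 0 0 -2.6 0;0 0 0 0 0 -2.75 0;0 0 0 0 0 -2.75 0;0 0 0 0 0 -2.75 0.8;0 0 0 0 0 -2.75 1;0 0 0 0 0 -2.75 1;0 0 0 0 0 -2.75 1;0 0 0 0 0 -2.75 1;0 0 0 0 0 -2.75 1;0 0 0 0 0 -2.75 1'
python3 -m inch '0 0 0 0 0 0.3 1;0 0 0 0 0 0.8 1;0 0 0 0 0 1.6 1;0 0 0 0 0 2.5 1;0 0 0 0 0 3 1;0 0 0 0 0 3 1'
```

```text
t: 39.35
tcp_pos: [0.5757, -0.3034, 0.358]
tcp_rot: [-2.068, -2.359, 0.0]
wrist_force: [0.1, -0.0, -0.4]
width: 0.0852
t: 40.55
tcp_pos: [0.5772, -0.3052, 0.2524]
tcp_rot: [2.069, 2.359, 0.001]
wrist_force: [-0.0, 1.4, 7.2]
width: 0.0466
t: 41.15
tcp_pos: [0.5776, -0.3054, 0.3751]
tcp_rot: [2.066, 2.355, 0.002]
wrist_force: [0.5, -0.7, -2.1]
width: 0.0467
```

```bash
python3 -m inch '0 0 0 -0.3 1 0 1;0 0 0 -0.6 2.2 0 1;0 0 0 -0.9 3.4 0 1;0 0 0 -1.2 4.6 0 1;0 0 0 -1.5 5.8 0 1;0 0 0 -1.9 7 0 1;0 0 0 -2.2 7.7 0 1;0 0 0 -2.3 7.93 0 1;0 0 0 -2.3 7.93 0 1;0 0 0 -2.3 7.93 0 1'
python3 -m inch '0 0 0 0 0 -1 1;0 0 0 0 0 -2 1;0 0 0 0 0 -2.5 1;0 0 0 0 0 -2.8 1;0 0 0 0 0 -2.88 1;0 0 0 0 0 -2.92 1;0 0 0 0 0 -2.92 1'
python3 -m inch '0 0 0 0 0 0.02 1;0 0 0 0 0 0.02 0.5;0 0 0 0 0 0.02 0;0 0 0 0 0 0.02 0;0 0 0 0 0 0.02 0;0 0 0 0 0 1 0;0 0 0 0 0 2 0;0 0 0 0 0 2.7 0;0 0 0 0 0 2.7 0'
python3 - <<'E'
from h import *
print(lids(shot("wrist")),lids(shot("scene","b2")))
E
```

```text
t: 42.15
tcp_pos: [0.4847, 0.0119, 0.3696]
tcp_rot: [2.071, 2.362, -0.001]
wrist_force: [0.5, -0.0, -1.8]
width: 0.0466
t: 42.85
tcp_pos: [0.4854, 0.0115, 0.2545]
tcp_rot: [2.072, 2.36, 0.0]
wrist_force: [0.1, -0.1, -0.9]
width: 0.0466
t: 43.75
tcp_pos: [0.4867, 0.0125, 0.3663]
tcp_rot: [2.065, 2.356, 0.01]
wrist_force: [0.3, 0.2, 0.2]
width: 0.0852
{'red': (array([483.6,  13. ]), 23.4, np.float64(0.1086)), 'blue': (array([475.6,  78.5]), 23.2, np.float64(0.1085))} {'red': (array([486.6,  12.6]), 24.8, np.float64(0.1089)), 'blue': (array([477.1,  79.8]), 25.0, np.float64(0.1089)), 'yel': (array([ 575.3, -369.3]), 25.2, np.float64(0.1068))}
```

```bash
python3 -m inch '0 0 0 0.3 -1.2 0 0;0 0 0 0.6 -2.4 0 0;0 0 0 0.9 -3.6 0 0;0 0 0 1.2 -4.8 0 0;0 0 0 1.5 -6 0 0;0 0 0 1.8 -7.2 0 0;0 0 0 2.1 -8.4 0 0;0 0 0 2.25 -9.6 0 0;0 0 0 2.25 -9.6 0 0;0 0 0 2.25 -9.6 0 0;0 0 0 2.25 -9.6 0 0'
python3 -m inch '0 0 0 0 0 -1.1 0;0 0 0 0 0 -2.1 0;0 0 0 0 0 -2.6 0;0 0 0 0 0 -2.78 0;0 0 0 0 0 -2.78 0;0 0 0 0 0 -2.78 0.8;0 0 0 0 0 -2.78 1;0 0 0 0 0 -2.78 1;0 0 0 0 0 -2.78 1;0 0 0 0 0 -2.78 1;0 0 0 0 0 -2.78 1;0 0 0 0 0 -2.78 1'
python3 -m inch '0 0 0 0 0 0.3 1;0 0 0 0 0 0.8 1;0 0 0 0 0 1.6 1;0 0 0 0 0 2.5 1;0 0 0 0 0 3 1;0 0 0 0 0 3 1'
```

```text
t: 44.95
tcp_pos: [0.5739, -0.3703, 0.359]
tcp_rot: [-2.068, -2.359, -0.0]
wrist_force: [-0.6, 0.3, 0.1]
width: 0.0855
t: 46.15
tcp_pos: [0.5753, -0.3722, 0.2526]
tcp_rot: [2.069, 2.359, 0.001]
wrist_force: [-0.7, -0.8, 6.2]
width: 0.0468
t: 46.75
tcp_pos: [0.5755, -0.3723, 0.3752]
tcp_rot: [2.066, 2.356, 0.001]
wrist_force: [1.0, -0.5, -1.5]
width: 0.0466
```

```bash
python3 -m inch '0 0 0 -0.3 1 0 1;0 0 0 -0.6 2.2 0 1;0 0 0 -0.9 3.4 0 1;0 0 0 -1.2 4.6 0 1;0 0 0 -1.5 5.8 0 1;0 0 0 -1.8 7 0 1;0 0 0 -2.05 7.8 0 1;0 0 0 -2.15 8.09 0 1;0 0 0 -2.15 8.09 0 1;0 0 0 -2.15 8.09 0 1'
python3 -m inch '0 0 0 0 0 -1 1;0 0 0 0 0 -2 1;0 0 0 0 0 -2.5 1;0 0 0 0 0 -2.8 1;0 0 0 0 0 -2.88 1;0 0 0 0 0 -2.93 1;0 0 0 0 0 -2.93 1'
python3 -m inch '0 0 0 0 0 0.02 1;0 0 0 0 0 0.02 0.5;0 0 0 0 0 0.02 0;0 0 0 0 0 0.02 0;0 0 0 0 0 0.02 0;0 0 0 0 0 1 0;0 0 0 0 0 2 0;0 0 0 0 0 3 0;0 0 0 -1 -1 4 0;0 0 0 -1.5 -2 4 0;0 0 0 -1.5 -2.5 4 0;0 0 0 -1.5 -2.5 4 0'
python3 - <<'E'
from h import *
d=shot("scene","end"); print(lids(d),lids(shot("top")))
for c in("scene","top"):
  d=shot(c)
  for n in("oil_bottle","dishes","carrier"): print(c,n,[(round(o["p"],2),(np.linalg.inv(d["world_to_cam"])@np.r_[o["centre"],1])[:3].round(3)) for o in models.spot_point(c,n)[:1]])
E
python3 chk.py i4
```

```text
t: 47.75
tcp_pos: [0.4887, -0.0485, 0.3696]
tcp_rot: [2.071, 2.362, -0.001]
wrist_force: [-0.6, 0.5, -1.3]
width: 0.0469
t: 48.45
tcp_pos: [0.4889, -0.0492, 0.2546]
tcp_rot: [-2.071, -2.36, 0.003]
wrist_force: [-6.2, 0.5, 9.4]
width: 0.0464
t: 49.65
tcp_pos: [0.4279, -0.1504, 0.4141]
tcp_rot: [2.073, 2.355, -0.001]
wrist_force: [-0.1, 0.4, 0.8]
width: 0.0851
{'red': (array([485.9,  13.7]), 24.5, np.float64(0.1088)), 'blue': (array([477.7,  78.4]), 24.9, np.float64(0.109)), 'yel': (array([490.5, -47. ]), 24.1, np.float64(0.109))} {'red': (array([485.4,  11.2]), 23.2, np.float64(0.1096)), 'blue': (array([477.2,  77.3]), 23.2, np.float64(0.1098)), 'yel': (array([490. , -48.5]), 23.0, np.float64(0.1095))}
scene oil_bottle [(0.57, array([ 0.582, -0.135, -0.   ]))]
scene dishes [(0.87, array([ 0.694,  0.2  , -0.001]))]
scene carrier [(0.73, array([0.521, 0.382, 0.133]))]
top oil_bottle [(0.46, array([ 0.581, -0.14 , -0.001]))]
top dishes [(0.55, array([0.694, 0.195, 0.001]))]
top carrier [(0.56, array([0.526, 0.383, 0.127]))]
scene 0.92 1647 0.1368 (array([551.3, 408.9]), array([172.3,  45.2]), 33.9) x range [-0.1207  0.0447]
  at x -0.1 y [-0.0047  0.0096]
  at x -0.07 y [-0.0051  0.0094]
  at x -0.035 y [-0.0156  0.0205]
  at x -0.02 y [-0.0156  0.0206]
  at x 0.02 y [-0.0163  0.0074]
  at x 0.03 y [-0.016   0.0127]
[(0.55, array([0.5203, 0.3846, 0.1314]))]
  return _methods._mean(a, axis=axis, dtype=dtype,
  ret = ret.dtype.type(ret / rcount)
Traceback (most recent call last):
  File "chk.py", line 8, in <module>
    print(c,round(o["p"],2),len(q),g.round(4),R,"x range",np.percentile(X[:,0],[1,99]).round(4))
                                                          ~~~~~~~~~~~~~^^^^^^^^^^^^^^^
IndexError: index -1 is out of bounds for axis 0 with size 0
```

View pics/end.png

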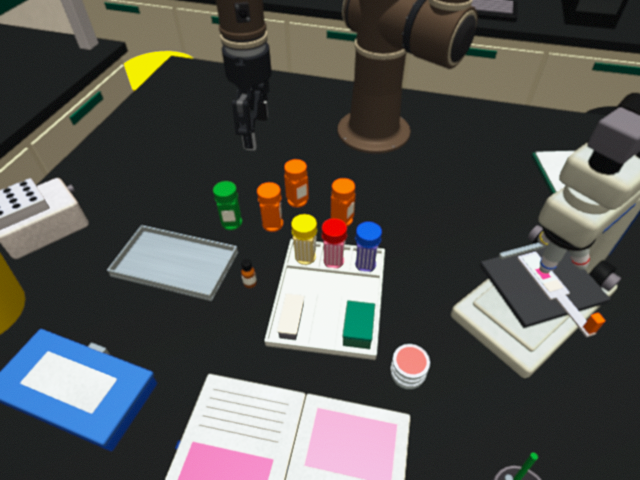

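The final view shows the three jars upright in their cells at (304,240), (334,243) and (368,246). The carrier is under the objective with its handle out at (594,322), the oil bottle and dishes are unmoved, and the gripper is clear. Handing in.

```bash
python3 -c "
from plant import order; print(order.sign_off())"
```

```text
the job is handed in; nothing more can be done
None
```

The job is done and handed in at about t = 50 s of the 141 s allowed; no verdict was reported. I moved the jars to the tray in the order yellow, red, blue. I then slid the carrier under the lens from the stage's open front, let it go, and put each jar back in its own cell.

**Last checks:**
- **Jars:** all three lids are at caddy height (about 0.109 m). Red and yellow are within about 2 mm of where they started, blue within about 3 mm.
- **Carrier:** it lies flat, its top about 6–7 mm above the stage. It is about 2–3 mm short of the lens point along the stage, 1–2 mm off across it, and within about 1° of straight in the scene view.
- **Oil bottle and dishes:** unmoved within measurement noise.
- **Arm:** clear of everything, gripper open.

**What disagreed or failed:**
- **Stage heading:** the microscope's stand is turned about 70° from the stage, although the task says they share axes. I took the stage's heading from its edges and stop bar.
- **Final top-camera check:** the carrier outline found no usable points and the script stopped there. The network's point from that camera still put the carrier within 2 mm of the lens, and the scene-camera check passed.
- **Setting down blue and yellow:** both pressed the caddy with about 10 N before release, and both stood correctly afterwards.

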